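# Shim the rocking mitad

### The arm

A 6-joint arm with a two-finger parallel gripper is mounted at the origin on the work surface. World frame = base frame: x ahead of the robot, y to its left, z up, the work surface at z = 0. Lengths are in mm, angles in degrees, forces in N, time in s.
With the tool pointing down it reaches from about 350 to 850 mm from the base axis. Payload 8.1 kg.
Tool frame: the origin (TCP) lies at the very end of the fingers, on their centre line; the grasp point (between the pads) lies 19 mm behind it; z points along the fingers, y is the line along which they close (so a half turn about z gives the same grasp; the last joint's range is limited). The gripper opens to 85 mm and grips with 20 to 120 N. Pads are 22 mm wide; open, the fingers measure 114 mm over their backs; the gripper's body (76 mm by 85 mm) begins 54 mm behind the grasp point. The pads swing forward as they close: fully open they stand 13 mm farther back than shut.
Start: joints at [-70.841, 7.471, 85.268, -0, 87.261, -4.893], TCP at [244.567, -547.898, 231.292] pointing down, gripper open.
Joint ranges: [-169.43, 169.43], [-51.17, 129.36], [1.28, 143.12], [-76.62, 256.62], [0, 156.53], [-152.29, 152.29]. Speed limits (degrees/s): [136.94, 136.94, 159.86, 180, 180, 180].

### API

Orientations are given as [roll, pitch, yaw] about the fixed x, y, z axes, in that order (R = Rz(yaw) Ry(pitch) Rx(roll)).
In Python, from bench import r gives the robot as it stands.
- The arm moves only by the shell command python3 -m jog 'ROWS' [FORCE]. ROWS is JSON, a list of rows, each a list of 7 numbers: the turn, a rotation vector about the tool's x, y, z in degrees, then the shift along the tool's x, y, z in mm, then the closure, from -1 (fully open) to 1 (shut), so that 0 is half open. A call has 1 to 5 rows; each row shifts and turns the commanded pose from where the row before left it, along the tool's axes as they then stand; what a row does not reach is not made up. A row lasts 1/10 s, in which the tool goes at most 50 mm and 8.59 degrees, less where a joint would pass 70% of its speed; a pose out of reach is approached as far as the arm can. A call is refused whole if a number of a shift passes 50 or a number of a turn 8.59, either way. A call with a gripper value outside its range is refused whole. The fingers move at their own pace and stop on an object; FORCE is the grip in N (left out, the last holds). Time passes only in rows, so rows that do not move let the fingers close. It gives the time, the measured TCP pose, the force, the opening and the grip force at its end, in the units of the state.
- r.sense(): the state, without advancing time (a new reading comes with each control period).
- r.snapshot(name): name is "scene" or "top" or "wrist"; returns a dict with "pixels" (384x512x3 uint8, red, green, blue), "fx", "fy", "cx", "cy" (pixels), "world_to_cam" (4x4, takes a point from world to camera coordinates); the wrist camera has in their place "hand_eye" (4x4, takes a point from camera to tool coordinates, whose origin is the TCP and whose axes are the flange's). Camera axes: x right, y up, looking along -z (the intrinsics and any distortion apply to the point x, -y, -z); pixel columns grow to the right and rows downward; lengths in mm; the calibration is good to about 2 mm. A picture is of the moment at which its call begins: read the wrist's pose just before it. There is no depth.
- r.hand_in(): hands the job in; it is judged then, once.
The state is a dict: "time": time; "joint_pos": joint angles; "qd": joint speeds; "joint_efforts": joint torques, N m; "tool_pos": TCP position; "tcp_rot": TCP orientation; "ft_force": force on the tool from outside, world axes, zero at the start; "wrist_torque": the same for the moment, N m; "finger_gap": finger opening in mm; "grip_force": force on a finger pad.
Only numpy, scipy, OpenCV 4.12 (cv2) and the standard library are available. Lean on these libraries where they do the work, as an engineer would, in place of code of your own. Each camera call takes 0.05 s, during which the arm holds its last target. There are 200 camera calls.

### The job

The mitad rocks because the levelling foot on its bracket hangs clear of the bench. Set the wooden wedge flat on the bench, thin end first and pointing straight in towards the pan, and push it under that foot until it jams tight - firmly held, but not so hard that it strains the pan. Let go of it there and leave the kitchen things around it where they are.

Things in the scene. Friction and masses are not known exactly. Their poses are not given: they have to be found in the camera images.
- mitad: Electric injera griddle: round white pan 480 mm across, top 86 mm above the bench, domed aluminium lid standing open on its +y side. It cannot slide. Origin on the bench under the pan's centre, z up. A flat steel bracket (50 mm wide, top 60 mm up) sticks out of the rim in the mitad's -y direction, ending 305 mm from the centre.
- bracket_mid (a point): Middle of the bracket's top face at the levelling screw, 60 mm above the bench, 280 mm from the mitad's centre (screw head 24 mm wide, at most 70 mm up). Pushed up, the foot gives like a stiff spring: it starts to lift at about 4 N, then about 6 N more per mm. A let-go wedge is tight when it bears more than 5 N of this vertical load; over 20 N, drag included, ever strains the pan.
- foot_spot (a point): Point on the bench straight below the middle of the levelling foot; axes as the mitad's: +y points to the pan's centre, the way to drive the wedge. The square steel foot (34 x 34 mm, 8 mm thick, sides along x and y) hangs with its underside 12 to 20 mm above this point, differently each time; no measured pose shows how much.
- wedge: Loose plain wooden wedge, 210 mm long, 0.11 to 0.18 kg, lying flat. Origin on its underside below the middle of its upright grip block (40 mm long, 30 wide, 50 high), the heel; x points to the thin end, z up. The 40 mm wide taper falls evenly from the block (x = 20 mm, 28 mm high) to the thin end (x = 190 mm, 5 mm high): 1 mm of height per 7.5 mm.
- wedge_tip (a point): Middle of the wedge's thin end, on its underside, 190 mm from the wedge's origin. Once the wedge touches the foot, a level push of about 1.1 to 1.6 times the vertical load is needed to drive it on (friction varies; pressing down on the wedge adds drag); stopping a slow push at about 15 N leaves it properly tight. It stays where it is jammed.
- bowl: Bystander: glazed ceramic bowl, 140 mm across, 60 mm high; origin under its centre.
- pot_lid: Bystander: aluminium pot lid, 200 mm across, lying flat, 43 mm high with its knob; origin under its centre.
- ladle: Bystander: red plastic ladle, 330 mm long, lying along its x axis, cup at +x; origin on the bench near its middle.
- tongs: Bystander: stainless steel tongs, 240 mm long, lying along its x axis, open end at +x; origin on the bench at the middle.
Not all that is in view belongs to the job. There is more than one size of the wedge; the one meant has the size given above.

How it is judged (in metres and radians):
At the end, for the whole second after the job is handed in: The wedge lies flat on the bench (within 0.06 rad), let go and at rest, its taper under the levelling foot with its thin end towards the pan (within 0.2 rad of straight in, the foot's middle within 18 mm of the wedge's centre line), and jammed: it presses on the foot with more than 5 N (contact force between wedge and mitad above 5 N and angle between wedge's own z axis and vertical below 0.06 rad and angle between the x axis of wedge and the y axis of foot_spot, either way round below 0.2 rad and x of foot_spot in the frame of wedge between 0.02 and 0.19 m and y of foot_spot in the frame of wedge between -0.018 and 0.018 m and y of wedge in the frame of foot_spot below 0 m and linear speed of wedge below 0.01 m/s); the robot touches nothing.
It fails at once if the wedge is forced: more than 20 N between wedge and mitad strains the pan (contact force between wedge and mitad above 20 N).
It fails at once if the bowl, pot lid, ladle or tongs is moved by more than 30 mm (distance of any of bowl, pot_lid, ladle, tongs from where it was at the start of the episode above 0.03 m).
It also fails if it takes over 51 s, if anything falls off the work surface, if the arm or the gripper's body presses on something with over 40 N, if the wrist force passes 120 N, or if a joint passes its speed limit or range.

## Working session

There is one attempt and no reset: what is moved stays moved. The work goes in short steps, Python scripts to look and compute and a shell command to move; the robot and the scene stay as the last step left them, time stands still between calls to the robot, and variables do not carry over. Pictures are saved under pics/ and viewed, at most 10 in all, crops included, and the job is handed in when it is done.

```bash
ls; mkdir -p pics; python3 - <<'E'
from bench import r
import cv2,numpy as np,pickle
d={}
for n in("scene","top"):
    s=r.snapshot(n);d[n]=s;cv2.imwrite(f"pics/{n}0.png",cv2.resize(s["pixels"][:,:,::-1],(800,600),interpolation=cv2.INTER_CUBIC))
    print(n,{k:(np.round(v,3).tolist()) for k,v in s.items() if k!="pixels"})
pickle.dump(d,open("s0.pkl","wb"))
print(r.sense())
E
```

```text
pics
scene {'fx': 462.766, 'fy': 462.766, 'cx': 251.391, 'cy': 195.093, 'world_to_cam': [[-0.308, 0.951, -0.007, 221.01], [-0.649, -0.205, 0.732, 271.949], [0.695, 0.23, 0.681, -1816.853], [0.0, 0.0, 0.0, 1.0]]}
top {'fx': 446.962, 'fy': 446.962, 'cx': 256.834, 'cy': 190.21, 'world_to_cam': [[0.021, -1.0, 0.022, -96.688], [0.995, 0.023, 0.095, -563.793], [-0.096, 0.02, 0.995, -1618.619], [0.0, 0.0, 0.0, 1.0]]}
{'time': 0.1, 'joint_pos': array([-7.08418957e+01,  7.51231602e+00,  8.53241439e+01,  7.80430098e-04,
        8.72606980e+01, -4.89388373e+00]), 'qd': array([ 0.04399822, -0.1161277 , -0.11141425,  0.02893028,  0.00574886,
       -0.01606239]), 'joint_efforts': array([ 1.03848495e-03, -5.70949173e+01, -5.01941264e+01, -7.90190074e-05,
        8.05408345e-03, -8.05112154e-05]), 'tool_pos': array([ 244.39219543, -547.42562253,  230.32273717]), 'tcp_rot': array([-1.79903263e+02, -9.06522292e-03,  2.40519425e+01]), 'ft_force': array([-0.23305051,  0.31481733, -0.00259193]), 'wrist_torque': array([ 0.00944423,  0.02770592, -0.02273162]), 'grip_force': 0.0, 'finger_gap': 85.55166143090045}
```

View pics/scene0.png

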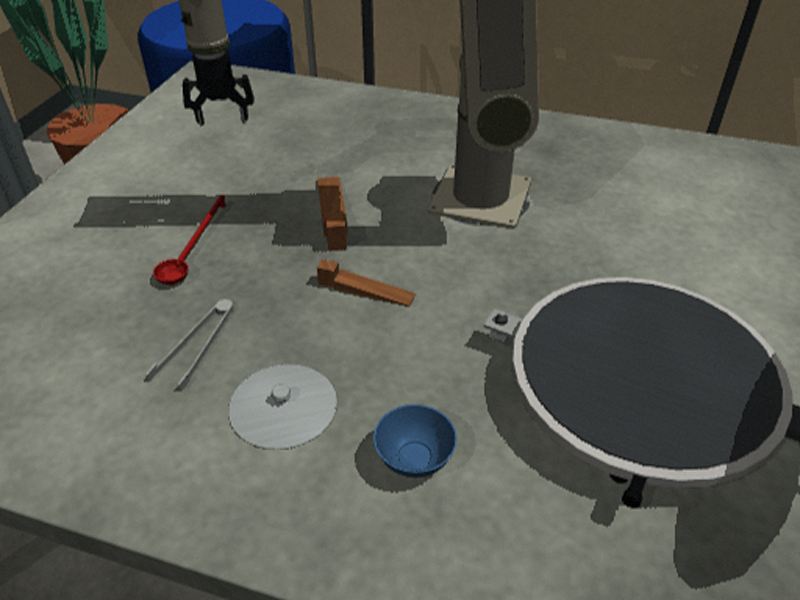

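View pics/top0.png

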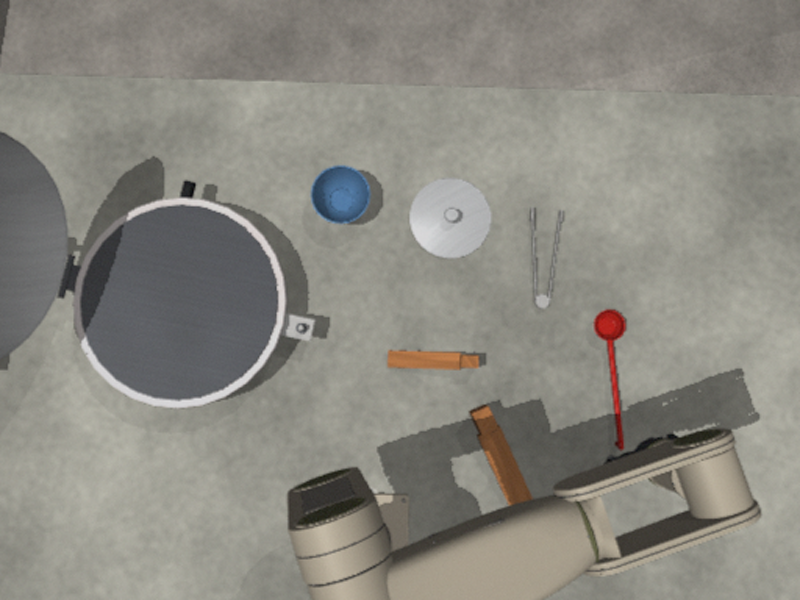

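The top view shows one wedge at (388–485, 360) with its thin end toward the pan. A second one at (480–530, 405–500) is partly hidden by the arm. The bracket screw is at (302, 328), and the pan is centred near (182, 302).

```bash
cat > h.py <<'E'
import numpy as np,cv2
def ray(s,u,v,z,T=None):
    T=np.linalg.inv(s["world_to_cam"]) if T is None else T
    d=T[:3,:3]@np.array([(u-s["cx"])/s["fx"],-(v-s["cy"])/s["fy"],-1.]);o=T[:3,3]
    return (o+d*(z-o[2])/d[2])
E
python3 - <<'E'
import pickle;from h import *
d=pickle.load(open("s0.pkl","rb"))
for n in d:
    s=d[n];hsv=cv2.cvtColor(s["pixels"],cv2.COLOR_RGB2HSV)
    m=cv2.inRange(hsv,(6,110,40),(16,255,255))
    for c in cv2.findContours(m,0,2)[0]:
        if cv2.contourArea(c)>150:
            p=cv2.approxPolyDP(c,2,True)[:,0]; print(n,cv2.contourArea(c));
            for q in p: print("  ",q,ray(s,*q,0)[:2].round(),ray(s,*q,25)[:2].round(),ray(s,*q,50)[:2].round())
s=d["top"];hsv=cv2.cvtColor(s["pixels"],cv2.COLOR_RGB2HSV)
g=s["pixels"].min(2)
m=((g>165)).astype(np.uint8)
m[:, :40]=0
c=[c for c in cv2.findContours(m,0,1)[0] if 10<cv2.boundingRect(c)[0]<200 and cv2.boundingRect(c)[3]>20]
print([cv2.boundingRect(k) for k in c])
# points of rim: outer edge of dark ellipse + ring
pts=np.array([ray(s,*q[0],86)[:2] for k in c for q in k]); print(len(pts))
print("ring native bbox")
E
python3 - <<'E'
import pickle,cv2
d=pickle.load(open("s0.pkl","rb"))
a=cv2.resize(d["top"]["pixels"][180:240,170:230,::-1],(400,400),interpolation=0)
b=cv2.resize(d["scene"]["pixels"][190:230,300:340,::-1],(400,400),interpolation=0)
cv2.imwrite("pics/crop.png",cv2.hconcat([a,b]))
E
```

```text
scene 680.5
   [203 170] [ 375. -289.] [ 402. -276.] [ 429. -263.]
   [204 181] [ 428. -264.] [ 454. -251.] [ 480. -238.]
   [259 195] [439. -64.] [464. -56.] [490. -48.]
   [265 188] [400. -55.] [426. -47.] [453. -40.]
   [217 173] [ 375. -237.] [ 402. -225.] [ 430. -213.]
   [215 168] [ 352. -253.] [ 379. -241.] [ 407. -228.]
   [206 166] [ 351. -288.] [ 379. -274.] [ 407. -261.]
scene 597.0
   [203 114] [  45. -425.] [  80. -408.] [ 115. -392.]
   [210 159] [ 310. -289.] [ 338. -276.] [ 367. -262.]
   [220 159] [ 299. -254.] [ 328. -242.] [ 357. -229.]
   [221 140] [ 190. -292.] [ 221. -278.] [ 253. -265.]
   [216 113] [  22. -377.] [  58. -362.] [  93. -346.]
scene 965.5
   [81 69] [ -140. -1118.] [ -100. -1085.] [  -60. -1052.]
   [69 66] [ -149. -1190.] [ -109. -1155.] [  -69. -1120.]
   [57 67] [ -123. -1238.] [  -84. -1202.] [  -45. -1166.]
   [55 70] [  -95. -1230.] [  -57. -1194.] [  -18. -1158.]
   [54 67] [ -119. -1252.] [  -80. -1215.] [  -41. -1179.]
   [51 70] [  -90. -1248.] [  -51. -1211.] [  -13. -1175.]
   [47 69] [  -92. -1272.] [  -54. -1235.] [  -15. -1198.]
   [32 77] [   -7. -1291.] [   30. -1253.] [   66. -1216.]
   [30 85] [   57. -1253.] [   92. -1216.] [  127. -1180.]
   [ 41 104] [  177. -1106.] [  209. -1073.] [  241. -1040.]
top 890.5
   [301 263] [ 302. -254.] [ 303. -251.] [ 305. -248.]
   [325 322] [  90. -344.] [  95. -340.] [ 100. -335.]
   [339 319] [ 102. -396.] [ 106. -390.] [ 111. -385.]
   [312 260] [ 314. -295.] [ 315. -291.] [ 316. -287.]
top 510.5
   [248 233] [408. -55.] [408. -55.] [408. -55.]
   [305 234] [ 409. -268.] [ 409. -264.] [ 409. -261.]
   [306 228] [ 431. -271.] [ 431. -268.] [ 431. -264.]
   [249 224] [442. -58.] [441. -58.] [441. -58.]
[(52, 127, 131, 134)]
583
ring native bbox
```

View pics/crop.png

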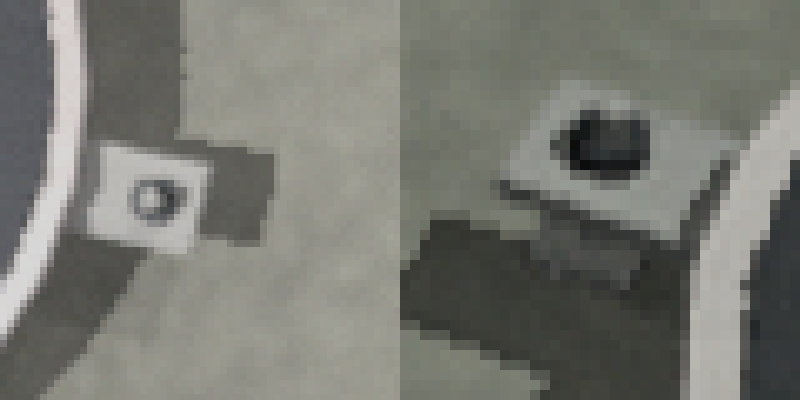

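The crop shows the screw head at native pixel (192.8, 209.5) in the top view and (320, 203.5) in the scene view. The first wedge measures about 210 mm, so it is the one meant. The other is about 245 mm.

```bash
python3 - <<'E'
import pickle;from h import *
from scipy.optimize import least_squares
d=pickle.load(open("s0.pkl","rb"));s=d["top"];t=d["scene"]
def tri(a,b):
    z=least_squares(lambda z:ray(s,*a,z[0])[:2]-ray(t,*b,z[0])[:2],[50]).x[0]
    return z,ray(s,*a,z),ray(t,*b,z)
print(*tri((192.8,209.5),(320,203.5)))
for z in(60,65,70): print(z,ray(s,192.8,209.5,z)[:2],ray(t,320,203.5,z)[:2])
m=(s["pixels"].min(2)>165).astype(np.uint8);m[:,:40]=0
c=max(cv2.findContours(m,0,1)[0],key=len)
P=np.array([ray(s,*q[0],86)[:2] for q in c])
f=least_squares(lambda p:np.hypot(*(P-p[:2]).T)-p[2],[500,270,240],loss='soft_l1',f_scale=2);print(f.x)
# bracket corners at z60
b=[(100,147),(210,160),(195,253),(88,232)]
for q in b: print(ray(s,170+q[0]/6.667-.5,180+q[1]/6.667-.5,60)[:2])
sc=ray(s,192.8,209.5,66)[:2];v=f.x[:2]-sc;print(np.hypot(*v),np.degrees(np.arctan2(v[1],v[0])))
E
```

```text
66.50779029948384 [487.64765341 143.63431703  66.5077903 ] [487.5164692  144.22298273  66.5077903 ]
60 [487.97071552 144.42577171] [480.69023206 143.42121502]
65 [487.72250369 143.81768921] [485.93489794 144.03722112]
70 [487.47429186 143.2096067 ] [491.17956381 144.65322722]
[539.81281429 418.44468587 230.57414479]
[515.86527784 175.11235728]
[510.1658976  115.81264182]
[459.97753482 122.21703493]
[470.0046119  179.88377704]
279.6522396295369 79.25456942375261
```

```bash
python3 -m jog '[[0,0,0,28.3,-20.4,0,-1],[0,0,0,28.3,-20.4,0,-1],[0,0,0,28.3,-20.4,0,-1],[0,0,0,28.3,-20.4,0,-1],[0,0,0,28.3,-20.4,0,-1]]' 60 && python3 -m jog '[[0,0,0,28.3,-20.4,0,-1],[0,0,0,28.3,-20.4,0,-1],[0,0,0,28.3,-20.4,0,-1],[0,0,0,28.3,-20.4,0,-1],[0,0,0,28.3,-20.4,0,-1]]' && python3 -m jog '[[0,0,-8.25,0,0,0,-1],[0,0,-8.25,0,0,0,-1],[0,0,-8.25,0,0,0,-1],[0,0,-8.25,0,0,0,-1]]' && python3 -m jog '[[0,0,-8.25,0,0,0,-1],[0,0,-8.25,0,0,0,-1],[0,0,-8.25,0,0,0,-1],[0,0,-8.25,0,0,0,-1],[0,0,0,0,0,0,-1]]'
python3 - <<'E'
from bench import r
import cv2,numpy as np,pickle
q=r.sense();s=r.snapshot("wrist");pickle.dump((q,s),open("w1.pkl","wb"))
cv2.imwrite("pics/w1.png",s["pixels"][:,:,::-1]);print(np.round(s["hand_eye"],3).tolist(),s["fx"],q["tool_pos"],q["tcp_rot"],[k for k in s],q["ft_force"])
E
```

```text
time: 0.6
tool_pos: [332.5, -395.6, 230.8]
tcp_rot: [-180.0, 0.0, 24.0]
ft_force: [0.1, -0.3, -0.2]
finger_gap: 85.1
grip_force: 0.0
time: 1.1
tool_pos: [420.2, -244.8, 230.9]
tcp_rot: [-180.0, 0.0, 24.0]
ft_force: [0.2, -0.7, 0.2]
finger_gap: 85.2
grip_force: 0.0
time: 1.5
tool_pos: [419.7, -245.9, 230.8]
tcp_rot: [-179.9, -0.0, 57.4]
ft_force: [-0.2, -0.7, 0.6]
finger_gap: 85.2
grip_force: 0.0
time: 2.0
tool_pos: [419.6, -246.1, 230.9]
tcp_rot: [-180.0, -0.0, 90.2]
ft_force: [0.2, -0.4, 0.5]
finger_gap: 85.2
grip_force: 0.0
[[-0.001, 0.959, 0.284, 72.043], [1.0, 0.001, 0.0, -0.461], [-0.0, 0.284, -0.959, -143.293], [0.0, 0.0, 0.0, 1.0]] 313.99120554025967 [ 419.61299085 -246.0882116   230.85527169] [-1.79961234e+02 -2.86904832e-02  9.01906602e+01] ['pixels', 'fx', 'fy', 'cx', 'cy', 'hand_eye'] [ 0.16261768 -0.42343938  0.46228776]
```

View pics/w1.png

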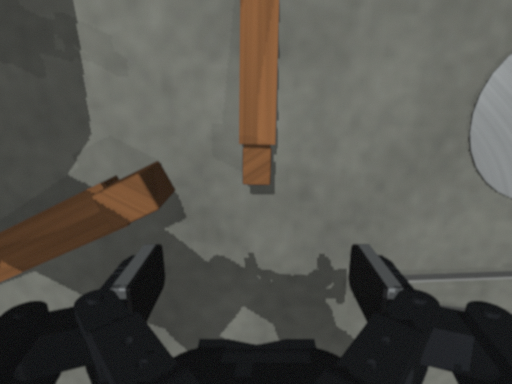

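The wrist view shows the target block's top face at (243–270, 146–184), with the taper going up and its edges near x = 240–278. The decoy lies to the left, clear of the fingers.

```bash
cat >> h.py <<'E'
from scipy.spatial.transform import Rotation as Ro
def wT(q,s):
    T=np.eye(4);T[:3,:3]=Ro.from_euler('xyz',q["tcp_rot"],degrees=True).as_matrix();T[:3,3]=q["tool_pos"];return T@s["hand_eye"]
E
python3 - <<'E'
import pickle;from h import *
q,s=pickle.load(open("w1.pkl","rb"));T=wT(q,s)
m=cv2.inRange(cv2.cvtColor(s["pixels"],cv2.COLOR_RGB2HSV),(4,100,40),(18,255,255))
C=[]
for v in range(0,190,10):
    u=np.where(m[v,210:300])[0]
    if len(u): print(v,u[0]+210,u[-1]+210)
for c in [(242.5,146),(270.5,146),(242.5,184.5),(270.5,184.5)]: print(ray(s,*c,50,T)[:2])
for v,z in((20,None),(120,None)):
    u=np.where(m[v,210:300])[0]
    for z in(10,18,27): print(v,z,ray(s,u[0]+209.5,v,z,T)[:2],ray(s,u[-1]+210.5,v,z,T)[:2])
E
```

```text
0 241 278
10 240 278
20 240 278
30 240 277
40 240 277
50 240 277
60 240 276
70 240 276
80 240 276
90 240 276
100 240 276
110 240 275
120 240 275
130 240 275
140 239 274
150 243 270
160 243 270
170 243 270
180 243 269
[ 404.66207098 -221.52348381]
[ 433.5809309  -221.45116736]
[ 404.24585395 -262.73756811]
[ 434.20783666 -262.66101402]
20 10 [401.09282353 -96.08974497] [441.71401712 -95.99442809]
20 18 [401.48639897 -97.80379692] [441.21527093 -97.71057386]
20 27 [401.92917135 -99.73210536] [440.65418147 -99.64123784]
120 10 [ 399.78861073 -197.89574334] [ 440.59809033 -197.79510552]
120 18 [ 400.21083568 -197.37343327] [ 440.12385759 -197.27500615]
120 27 [ 400.68583875 -196.78583444] [ 439.59034576 -196.68989436]
```

```bash
python3 -m jog '[[0,0,1,3,0,40,-1],[0,0,0,0,0,50,-1],[0,0,0,0,0,50,-1],[0,0,0,0,0,40,-1],[0,0,0,0,0,20,-1]]' && python3 -m jog '[[0,0,0,0,0,13,-0.2],[0,0,0,0,0,0,1],[0,0,0,0,0,0,1],[0,0,0,0,0,0,1],[0,0,0,0,0,0,1]]' 40 && python3 -m jog '[[0,0,0,0,0,0,1],[0,0,0,0,0,0,1],[0,0,0,0,0,0,1],[0,0,0,0,0,0,1],[0,0,0,0,0,0,1]]'
```

```text
time: 2.55
tool_pos: [417.1, -241.3, 26.8]
tcp_rot: [-179.7, -0.2, 88.8]
ft_force: [-0.6, 0.1, -0.4]
finger_gap: 85.5
grip_force: 0.0
time: 3.05
tool_pos: [421.3, -244.4, 20.3]
tcp_rot: [179.8, 0.1, 89.0]
ft_force: [-0.4, 0.6, 5.5]
finger_gap: 29.6
grip_force: 40.4
time: 3.55
tool_pos: [421.3, -244.4, 20.3]
tcp_rot: [179.8, 0.1, 89.0]
ft_force: [-0.2, 0.5, 7.6]
finger_gap: 29.4
grip_force: 40.6
```

```bash
python3 -m jog '[[0,0,0,0,0,-12,1],[0,0,0,20,3,0,1],[0,0,0,40,5,0,1],[0,0,0,40,5,0,1],[0,0,0,40,5,0,1]]' && python3 -m jog '[[0,0,0,27.5,3.4,0,1],[0,0,3.25,0,0,0,1],[0,0,3.25,0,0,0,1],[0,0,3.25,0,0,0,1],[0,0,0,0,0,0,1]]'
python3 - <<'E'
from bench import r
import cv2,numpy as np,pickle
q=r.sense();w=r.snapshot("wrist");t=r.snapshot("top");c=r.snapshot("scene");pickle.dump((q,w,t,c),open("w2.pkl","wb"))
a=w["pixels"][:,:,::-1];b=cv2.resize(t["pixels"][180:290,170:320,::-1],(512,375),interpolation=0)
cv2.imwrite("pics/w2.png",cv2.resize(cv2.vconcat([a,b]),(400,593)))
E
```

```text
time: 4.05
tool_pos: [440.4, -102.4, 31.3]
tcp_rot: [179.9, 0.0, 89.0]
ft_force: [0.6, 0.1, -2.2]
finger_gap: 29.4
grip_force: 39.8
time: 4.55
tool_pos: [444.2, -76.0, 31.1]
tcp_rot: [180.0, 0.0, 79.3]
ft_force: [0.4, -0.8, -1.9]
finger_gap: 29.4
grip_force: 39.8
```

View pics/w2.png

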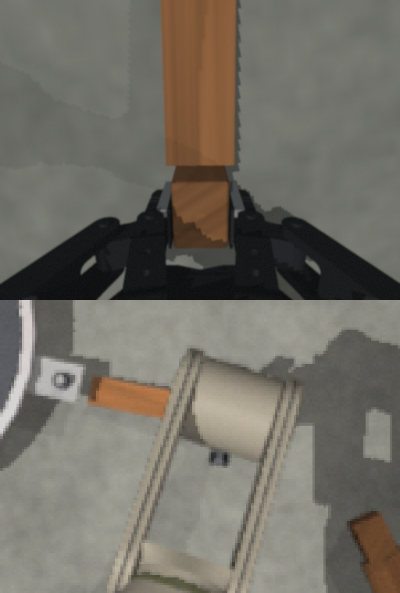

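The wedge sits straight in the gripper. In the top crop its thin end is just in front of the bracket: tip at (90, 390), screw at (62, 380).

```bash
python3 - <<'E'
import pickle;from h import *
q,w,t,c=pickle.load(open("w2.pkl","rb"))
def mk(s): return cv2.inRange(cv2.cvtColor(s["pixels"],cv2.COLOR_RGB2HSV),(4,100,30),(18,255,255))
m=mk(t)
for u in range(200,236,3):
    v=np.where(m[200:235,u])[0]
    if len(v): 
        z=14+5+(u-203)*3.6/7.4
        a,b=ray(t,u,v[0]+199.5,z),ray(t,u,v[-1]+200.5,z);p=(a+b)/2
        d=p[:2]-[487.6,143.7];U=np.array([.1866,.9824]);print(u,p[:2].round(1),"along",(d@U).round(1),"lat",(d@[U[1],-U[0]]).round(1),np.hypot(*(a-b)[:2]).round(1))
E
```

```text
203 [461.4 111.1] along -36.9 lat -19.6 7.3
206 [474.5 100.3] along -45.0 lat -4.8 40.4
209 [474.7  89.2] along -55.9 lat -2.5 40.4
212 [471.2  78. ] along -67.6 lat -3.9 40.3
215 [471.4  66.9] along -78.4 lat -1.6 40.3
218 [467.9  55.8] along -90.1 lat -3.0 40.2
221 [466.2  44.7] along -101.3 lat -2.5 43.8
224 [464.6  33.6] along -112.5 lat -2.0 40.2
227 [461.1  22.5] along -124.0 lat -3.4 40.1
230 [461.3  11.5] along -134.8 lat -1.1 40.1
233 [476.1   0.9] along -142.5 lat 15.3 3.6
```

```bash
python3 -m jog '[[0,0,0,0,2,5,1],[0,0,0,0,0,3,1],[0,0,0,0,0,2,1],[0,0,0,0,0,0.4,1],[0,0,0,0,0,0,1]]'
```

```text
time: 5.2
tool_pos: [445.7, -76.5, 20.3]
tcp_rot: [-179.9, 0.0, 79.3]
ft_force: [-5.9, 1.7, 8.8]
finger_gap: 29.4
grip_force: 41.2
```

```bash
python3 -m jog '[[0,0,0,0,0,-0.5,1],[0,0,0,0,0,0,1]]'; python3 -m jog '[[0,0,0,15,0,0,1],[0,0,0,20,0,0,1],[0,0,0,15,0,0,1],[0,0,0,5,0,0,1],[0,0,0,0,0,0,1]]'
```

```text
time: 5.4
tool_pos: [445.9, -76.5, 20.3]
tcp_rot: [-180.0, 0.0, 79.3]
ft_force: [-0.8, 0.5, 0.5]
finger_gap: 29.5
grip_force: 40.3
time: 5.9
tool_pos: [456.3, -22.0, 20.3]
tcp_rot: [-180.0, -0.0, 79.4]
ft_force: [0.2, 0.9, -0.0]
finger_gap: 29.3
grip_force: 39.9
```

```bash
python3 -m jog '[[0,0,0,3,0,0,1],[0,0,0,3,0,0,1],[0,0,0,2,0,0,1],[0,0,0,2,0,0,1],[0,0,0,0,0,0,1]]'; python3 -m jog '[[0,0,0,2,0,0,1],[0,0,0,2,0,0,1],[0,0,0,1,0,0,1],[0,0,0,0,0,0,1]]'; python3 -m jog '[[0,0,0,2,0,0,1],[0,0,0,2,0,0,1],[0,0,0,1,0,0,1],[0,0,0,0,0,0,1]]'
```

```text
time: 6.4
tool_pos: [458.0, -12.5, 20.3]
tcp_rot: [-180.0, -0.0, 79.3]
ft_force: [-0.2, 0.0, -2.3]
finger_gap: 29.8
grip_force: 39.8
time: 6.8
tool_pos: [458.9, -7.5, 20.3]
tcp_rot: [-180.0, -0.0, 79.3]
ft_force: [-1.2, 0.6, -1.4]
finger_gap: 29.3
grip_force: 39.8
time: 7.2
tool_pos: [459.9, -2.6, 20.4]
tcp_rot: [-180.0, -0.0, 79.3]
ft_force: [-0.4, -0.2, -1.1]
finger_gap: 29.4
grip_force: 39.8
```

```bash
for i in 1; do python3 -m jog '[[0,0,0,2,0,0,1],[0,0,0,2,0,0,1],[0,0,0,1,0,0,1],[0,0,0,0,0,0,1]]'; done; python3 -m jog '[[0,0,0,2,0,0,1],[0,0,0,2,0,0,1],[0,0,0,1,0,0,1],[0,0,0,0,0,0,1]]'
```

```text
time: 7.6
tool_pos: [460.9, 2.2, 20.4]
tcp_rot: [180.0, -0.0, 79.3]
ft_force: [0.5, 0.6, -1.9]
finger_gap: 29.6
grip_force: 39.8
time: 8.0
tool_pos: [461.8, 7.2, 20.4]
tcp_rot: [180.0, -0.0, 79.3]
ft_force: [0.1, -0.4, -1.7]
finger_gap: 29.6
grip_force: 39.8
```

```bash
python3 -m jog '[[0,0,0,2,0,0,1],[0,0,0,2,0,0,1],[0,0,0,1,0,0,1],[0,0,0,0,0,0,1]]'; python3 -m jog '[[0,0,0,2,0,0,1],[0,0,0,2,0,0,1],[0,0,0,1,0,0,1],[0,0,0,0,0,0,1]]'
```

```text
time: 8.4
tool_pos: [462.7, 12.1, 20.4]
tcp_rot: [-180.0, -0.0, 79.3]
ft_force: [-0.4, -0.4, -1.8]
finger_gap: 29.5
grip_force: 39.8
time: 8.8
tool_pos: [463.6, 17.0, 20.4]
tcp_rot: [180.0, -0.0, 79.3]
ft_force: [-0.4, -0.3, -3.0]
finger_gap: 29.4
grip_force: 39.8
```

```bash
python3 -m jog '[[0,0,0,2,0,0,1],[0,0,0,2,0,0,1],[0,0,0,1,0,0,1],[0,0,0,0,0,0,1]]'
```

```text
time: 9.2
tool_pos: [464.6, 21.9, 20.4]
tcp_rot: [-180.0, -0.0, 79.3]
ft_force: [-0.2, 0.1, -1.7]
finger_gap: 29.7
grip_force: 39.8
```

```bash
python3 -m jog '[[0,0,0,2,0,0,1],[0,0,0,2,0,0,1],[0,0,0,1,0,0,1],[0,0,0,0,0,0,1]]'
```

```text
time: 9.6
tool_pos: [465.5, 26.8, 20.4]
tcp_rot: [-180.0, -0.0, 79.3]
ft_force: [-0.0, 0.5, -2.1]
finger_gap: 29.1
grip_force: 39.8
```

```bash
python3 -m jog '[[0,0,0,2,0,0,1],[0,0,0,2,0,0,1],[0,0,0,0,0,0,1]]'
```

```text
time: 9.9
tool_pos: [466.3, 30.8, 20.4]
tcp_rot: [180.0, -0.0, 79.3]
ft_force: [0.0, -0.2, -1.5]
finger_gap: 29.6
grip_force: 39.8
```

```bash
python3 -m jog '[[0,0,0,2,0,0,1],[0,0,0,2,0,0,1],[0,0,0,0,0,0,1]]'
```

```text
time: 10.2
tool_pos: [467.0, 34.7, 20.4]
tcp_rot: [180.0, -0.0, 79.3]
ft_force: [-0.3, 0.3, -1.7]
finger_gap: 29.4
grip_force: 39.8
```

```bash
python3 -m jog '[[0,0,0,2,0,0,1],[0,0,0,2,0,0,1],[0,0,0,0,0,0,1]]'
```

```text
time: 10.5
tool_pos: [467.7, 38.7, 20.4]
tcp_rot: [180.0, -0.0, 79.3]
ft_force: [-0.5, -0.0, -1.4]
finger_gap: 29.8
grip_force: 39.8
```

```bash
python3 -m jog '[[0,0,0,2,0,0,1],[0,0,0,2,0,0,1],[0,0,0,0,0,0,1]]'
```

```text
time: 10.8
tool_pos: [468.5, 42.6, 20.4]
tcp_rot: [-180.0, -0.0, 79.3]
ft_force: [-0.1, 0.3, -1.9]
finger_gap: 29.8
grip_force: 39.8
```

```bash
python3 -m jog '[[0,0,0,2,0,0,1],[0,0,0,2,0,0,1],[0,0,0,0,0,0,1]]'
```

```text
time: 11.1
tool_pos: [469.0, 45.6, 20.3]
tcp_rot: [-180.0, 0.1, 79.3]
ft_force: [-1.1, -5.6, -1.1]
finger_gap: 29.5
grip_force: 39.8
```

```bash
python3 -m jog '[[0,0,0,1,0,0,1],[0,0,0,1,0,0,1],[0,0,0,1,0,0,1],[0,0,0,0,0,0,1]]'
```

```text
time: 11.5
tool_pos: [469.5, 47.8, 20.3]
tcp_rot: [-180.0, 0.2, 79.3]
ft_force: [-1.9, -8.9, 0.2]
finger_gap: 29.0
grip_force: 39.9
```

```bash
python3 -m jog '[[0,0,0,1,0,0,1],[0,0,0,1,0,0,1],[0,0,0,0,0,0,1]]'
```

```text
time: 11.8
tool_pos: [469.8, 49.5, 20.3]
tcp_rot: [-180.0, 0.2, 79.3]
ft_force: [-2.2, -11.1, 0.7]
finger_gap: 29.5
grip_force: 39.9
```

```bash
python3 -m jog '[[0,0,0,1,0,0,1],[0,0,0,1,0,0,1],[0,0,0,0,0,0,1]]'
```

```text
time: 12.1
tool_pos: [470.2, 51.1, 20.3]
tcp_rot: [-180.0, 0.2, 79.3]
ft_force: [-1.8, -13.0, 1.3]
finger_gap: 29.8
grip_force: 40.0
```

```bash
python3 -m jog '[[0,0,0,1,0,0,1],[0,0,0,0.5,0,0,1],[0,0,0,0,0,0,1]]'
```

```text
time: 12.4
tool_pos: [470.4, 52.2, 20.3]
tcp_rot: [-180.0, 0.2, 79.3]
ft_force: [-3.0, -15.0, 1.0]
finger_gap: 29.3
grip_force: 40.0
```

```bash
python3 -m jog '[[0,0,0,0,0,0,-0.2],[0,0,0,0,0,0,-1],[0,0,0,0,0,0,-1],[0,0,0,0,0,0,-1],[0,0,0,0,0,0,-1]]'
```

```text
time: 12.9
tool_pos: [470.8, 54.9, 20.5]
tcp_rot: [180.0, -0.0, 79.3]
ft_force: [-0.1, 0.2, -0.2]
finger_gap: 85.3
grip_force: 0.0
```

```bash
python3 -m jog '[[0,0,0,-3,0,-20,-1],[0,0,0,0,0,-40,-1],[0,0,0,0,0,-40,-1],[0,0,0,0,0,-40,-1],[0,0,0,0,0,-20,-1]]'; python3 - <<'E'
from bench import r
import cv2,pickle
q=r.sense();w=r.snapshot("wrist");c=r.snapshot("scene");pickle.dump((q,w,c),open("w3.pkl","wb"))
a=w["pixels"][:,:,::-1];b=cv2.resize(c["pixels"][160:240,240:350,::-1],(512,372),interpolation=0)
cv2.imwrite("pics/w3.png",cv2.resize(cv2.vconcat([a,b]),(406,599)))
E
```

```text
time: 13.4
tool_pos: [471.9, 51.9, 184.7]
tcp_rot: [179.7, -0.1, 79.3]
ft_force: [0.2, 1.5, -0.3]
finger_gap: 85.5
grip_force: 0.0
```

View pics/w3.png

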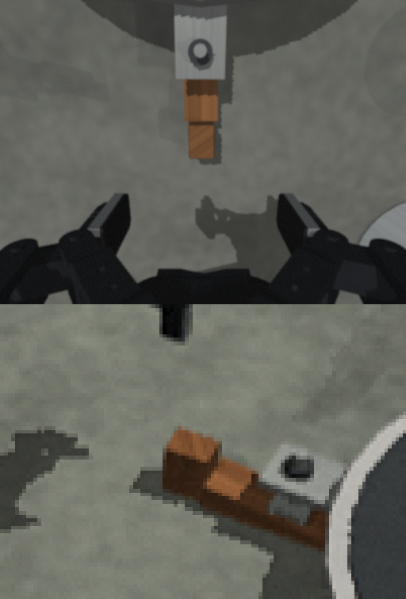

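The wedge is under the foot and lined up with the bracket, the screw at (200, 52) above its centre line. It lies flat. I'll check it's tight with a gentle push on the heel, fingers shut, to about 15 N.

```bash
python3 -m jog '[[0,0,0,-25,-1.5,0,1],[0,0,0,-22,0,0,1],[0,0,0,0,0,30,1],[0,0,0,0,0,30,1],[0,0,0,0,0,30,1]]'; python3 -m jog '[[0,0,0,0,0,30,1],[0,0,0,0,0,30,1],[0,0,0,0,0,16,1],[0,0,0,0,0,0,1]]'; python3 -m jog '[[0,0,0,3,0,0,1],[0,0,0,2,0,0,1],[0,0,0,2,0,0,1],[0,0,0,0,0,0,1]]'
```

```text
time: 14.0
tool_pos: [459.3, 5.7, 88.4]
tcp_rot: [-180.0, -0.0, 79.3]
ft_force: [0.2, 0.7, -0.2]
finger_gap: 12.1
grip_force: 0.0
time: 14.4
tool_pos: [456.2, 6.3, 10.5]
tcp_rot: [-179.6, 0.0, 79.3]
ft_force: [0.6, -0.4, 1.5]
finger_gap: 0.2
grip_force: 0.0
time: 14.8
tool_pos: [462.2, 13.0, 15.4]
tcp_rot: [179.9, -0.0, 79.3]
ft_force: [0.1, 0.3, 0.6]
finger_gap: 0.3
grip_force: 0.0
```

```bash
python3 -m jog '[[0,0,0,2,0,0,1],[0,0,0,2,0,0,1],[0,0,0,1,0,0,1],[0,0,0,0,0,0,1]]'
```

```text
time: 15.2
tool_pos: [462.3, 17.7, 14.4]
tcp_rot: [180.0, -0.0, 79.3]
ft_force: [-0.2, 0.3, 0.8]
finger_gap: 0.2
grip_force: 0.0
```

```bash
python3 -m jog '[[0,0,0,1,0,0,1],[0,0,0,1,0,0,1],[0,0,0,0,0,0,1]]'
```

```text
time: 15.5
tool_pos: [462.6, 19.6, 14.4]
tcp_rot: [-180.0, -0.0, 79.3]
ft_force: [0.1, 0.3, 0.1]
finger_gap: -0.0
grip_force: 0.0
```

```bash
python3 -m jog '[[0,0,0,1,0,0,1],[0,0,0,1,0,0,1],[0,0,0,0,0,0,1]]'
```

```text
time: 15.8
tool_pos: [463.0, 21.6, 14.4]
tcp_rot: [180.0, -0.0, 79.3]
ft_force: [-0.0, -0.4, 0.1]
finger_gap: -0.1
grip_force: 0.0
```

```bash
python3 -m jog '[[0,0,0,1,0,0,1],[0,0,0,1,0,0,1],[0,0,0,0,0,0,1]]'
```

```text
time: 16.1
tool_pos: [463.4, 23.6, 14.4]
tcp_rot: [180.0, -0.0, 79.3]
ft_force: [-0.6, 0.4, -0.5]
finger_gap: -0.2
grip_force: 0.0
```

```bash
python3 -m jog '[[0,0,0,1,0,0,1],[0,0,0,1,0,0,1],[0,0,0,0,0,0,1]]'
```

```text
time: 16.4
tool_pos: [463.4, 23.8, 14.4]
tcp_rot: [-180.0, 0.2, 79.3]
ft_force: [-2.9, -10.7, 1.7]
finger_gap: -0.0
grip_force: 5.4
```

```bash
python3 -m jog '[[0,0,0,0.4,0,0,1],[0,0,0,0.3,0,0,1],[0,0,0,0,0,0,1]]'
```

```text
time: 16.7
tool_pos: [463.4, 23.8, 14.4]
tcp_rot: [-180.0, 0.2, 79.3]
ft_force: [-3.7, -14.5, 2.7]
finger_gap: -0.4
grip_force: 7.4
```

The wedge holds against 15 N without moving, so it is tight. I'll back off and hand in.

```bash
python3 -m jog '[[0,0,0,-10,0,0,1],[0,0,0,-25,0,0,1],[0,0,0,-20,0,-20,1],[0,0,0,0,0,-40,1],[0,0,0,0,0,-40,1]]'; python3 -m jog '[[0,0,0,0,0,0,1],[0,0,0,0,0,0,1]]'; python3 -c "
from bench import r
print(r.hand_in())"
```

```text
time: 17.2
tool_pos: [452.4, -28.4, 114.7]
tcp_rot: [-179.9, -0.0, 79.2]
ft_force: [1.9, -0.1, -0.1]
finger_gap: 0.0
grip_force: 0.0
time: 17.4
tool_pos: [454.7, -28.2, 115.6]
tcp_rot: [179.8, -0.0, 79.3]
ft_force: [-0.1, 0.6, -0.4]
finger_gap: 0.2
grip_force: 0.0
the job is handed in; nothing more can be done
None
```

The 210 mm wedge is jammed straight in under the levelling foot and let go; it held a 15 N test push without moving, the arm was kept clear of the other kitchen things, and I handed the job in at about 17.4 s (no verdict was returned).

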